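Tighten the card clamp's wing screw on the glass riser

ROBOT

A 7-joint arm with a two-finger parallel gripper is mounted at the origin on the work surface. World frame = base frame: x ahead of the robot, y to its left, z up, the work surface at z = 0. Lengths are in mm, angles in rad, forces in N, time in s.
With the tool pointing down it reaches from about 400 to 750 mm from the base axis. Payload 19.5 kg.
Tool frame: the origin (TCP) lies at the very end of the fingers, on their centre line; the grasp point (between the pads) lies 19 mm behind it; z points along the fingers, x is the direction in which the jaws open and shut, and the axes are right-handed (so a half turn about z gives the same grasp; the last joint's range is limited). The gripper opens to 85 mm and grips with 20 to 120 N. Pads are 22 mm wide; open, the fingers measure 114 mm over their backs; the gripper's body (76 mm by 85 mm) begins 54 mm behind the grasp point. The pads swing forward as they close: fully open they stand 13 mm farther back than shut.
Start: joints at [1.184, 0.707, -0.028, 1.485, 0.022, 0.951, -0.075], TCP at [194.347, -541.132, 231.268] pointing down, gripper open.
Joint ranges: [-2.71, 2.71], [-0.32, 2.16], [-1.57, 1.52], [0, 2.45], [-1.46, 4.6], [0, 2.02], [-2.83, 2.83]. Speed limits (rad/s): [1.89, 1.89, 2.57, 2.57, 3.01, 3.01, 3.01].

INTERFACE

Orientations are given as a rotation vector (axis times angle).
In Python, from rig import arm gives the robot as it stands. The module is installed in compiled form; this text tells all that it offers.
- The arm moves only by the tool move_arm, never from a script. Its argument "plan" is text: rows parted by semicolons, each of 7 numbers parted by spaces: the turn, a rotation vector about the tool's x, y, z in degrees, then the shift along the tool's x, y, z in mm, then the finger opening in mm, from 0 to 85.4. A call has exactly 5 rows; each row is the pose to reach, as a shift and turn from the pose commanded when the call began, along the tool's axes at that moment; what a row does not reach only later rows make up. A row lasts 1/12 s, in which the tool goes at most 41.7 mm and 7.16 degrees, less where a joint would pass 70% of its speed; a pose out of reach is approached as far as the arm can. A call with a gripper value outside its range is refused whole. The fingers move at their own pace and stop on an object; the grip force is fixed at half the most. Time passes only in rows, so rows that repeat a pose let the fingers close, or fill a call up. It gives the time, the measured TCP pose, the force and the opening at its end, in the units of the state.
- arm.get_obs(): the state, without advancing time (a new reading comes with each control period).
- arm.read_camera(name): name is "side" or "top" or "wrist"; returns a dict with "image" (384x512x3 uint8, blue, green, red), "z_map" (384x512 float32, mm along the optical axis (not along the pixel's ray), 0 where there is no reading), "K" (3x3 intrinsics, pixels), "R" (3x3) and "t" (3): a world point X has camera coordinates R X + t. Camera axes: x right, y down, z forward; pixel columns grow to the right and rows downward; lengths in mm; the calibration is good to about 2 mm. The wrist camera is an equidistant fisheye: a pixel r from the principal point sees the ray r / f radians off the axis. A picture is of the moment at which its call begins.
- arm.close_job(): hands the job in, once; it reports no verdict.
The state is a dict: "time": time; "qpos": joint angles; "qvel": joint speeds; "tau": joint torques, N m; "tool_pos": TCP position; "eef_rot": TCP orientation; "ft_force": force on the tool from outside, world axes, zero at the start; "wrist_torque": the same for the moment, N m; "opening": opening from 0.0 (shut) to 1.0 (fully open).
Only numpy, scipy, OpenCV 4.12 (cv2) and the standard library are available. Lean on these libraries where they do the work, as an engineer would, in place of code of your own. Each camera call takes 0.05 s, during which the arm holds its last target.

TASK

On the bakery counter, the card-holder clamp on the edge of the low glass riser is loose: push the wings of its upright steel wing screw round clockwise (seen from above) with a fingertip, stroke after stroke, until its rubber pad is down on the glass and the screw comes to its stop, finger-tight. Do it gently and only by pushing: do not grip the screw or force it or the clamp, leave the muffins, jam jar and loose card stand where they are, and finish with the hand clear.

Things in the scene. Friction and masses are not known exactly. Their poses are not given: they have to be found in the camera images.
- wing_screw (a joint): turn of the wing screw in rad, growing as it is turned clockwise seen from above; it starts somewhere between 0 and 3.5 and comes to a firm stop at 11.0, where the pad rests on the glass and the screw is tight. It stays where it is left; it takes about 2 N at the wings; over 30 N would be gripping or forcing it. Each radian lowers the screw by 1.0 mm (6.3 mm a turn)
- screw_mid (a point): centre of the steel wing screw: on its vertical axis, half-way up the wings (125 mm above the counter at joint value 0, 114 mm when tight). z is up; the two wings lie along +x and -x, turning with the screw. Each wing is an upright round ear, 24 mm high, 6 mm thick, ending 31 mm from the axis. The hub is 24 mm across, from 14 mm below this point to 6 mm above
- upright_face (a point): point on the inner face of the clamp's dark steel upright, 35 mm from the screw's axis, 125 mm up; y points from the axis outwards. The upright is 24 mm wide, 11 mm thick, top at 151 mm; a card reaches 60 mm farther out, top 163 mm. Wings pass inside the upright; a fingertip does not fit between hub and upright, but the rest of the circle round the screw is free
- riser: glass riser with its clamp, fixed to the counter; origin on the counter under the screw's axis, y towards the upright. Glass 200 mm wide in x, from y = +20 to -250 mm, its top 60 mm up. The clamp's upper arm, under the wings, is 24 mm wide, its top 98 mm up, from y = -14 mm to the upright
- muffin_a_c (a point): a light brown muffin in a paper case, 64 mm across, 49 mm high, loose on the glass; this point is in its middle, 25 mm up. To be left alone
- muffin_b_c (a point): a dark muffin in a paper case, 64 mm across, 49 mm high, loose on the glass; this point is in its middle, 25 mm up. To be left alone
- jam_jar_c (a point): a closed jam jar, 56 mm across, 75 mm high, loose on the counter; this point is in its middle. To be left alone
- card_stand_c (a point): a loose card stand on the counter: round steel foot 52 mm across, thin stem, a blank card 62 mm wide with its top 112 mm up; this point is on the stem 50 mm up. To be left alone
Not all that is in view belongs to the job. What is shaped like the part that bears jam_jar_c but red is not meant.

How it is judged:
By the outcome, as a careful person would: the job done as asked, in the order asked, and still so for the second after the job is handed in, with the robot touching nothing.
It also fails if it takes over 67 s, if anything falls off the work surface, if the arm or the gripper's body presses on something with over 40 N, if the wrist force passes 120 N, or if a joint passes its speed limit or range.

## Working session

There is one attempt and no reset: what is moved stays moved. The work goes in short steps, Python scripts to look and compute and a tool call to move; the robot and the scene stay as the last step left them, time stands still between calls to the robot, and variables do not carry over. Pictures are saved under pics/ and viewed, and the job is handed in when it is done.

Besides the shell and the picture viewer there is one more tool, called in YAML: its name, and indented under it one key for each argument. move_arm: Moves the arm, as the interface text tells. Its arguments: {"type":"object","properties":{"plan":{"type":"string"}},"required":["plan"]}

```bash
mkdir -p pics; cat > h.py <<'E'
from rig import arm
import numpy as np, cv2
from scipy.spatial.transform import Rotation as Ro
def snap(n,tag):
    c=arm.read_camera(n); cv2.imwrite(f'pics/{tag}.png',c['image']); np.savez(f'pics/{tag}.npz',**c); return c
def px(c,u,v,z=None):
    K=c['K']; z=c['z_map'][int(v),int(u)] if z is None else z
    p=np.array([(u-K[0,2])/K[0,0]*z,(v-K[1,2])/K[1,1]*z,z]); return c['R'].T@(p-c['t'])
def proj(c,X):
    p=c['R']@np.asarray(X,float)+c['t']; return (c['K']@p)[:2]/p[2]
E
python3 - <<'E'
from h import *
for n in ['side','top','wrist']:
    c=snap(n,n+'0'); print(n,c['K'].round(1).tolist(),c['R'].round(3).tolist(),c['t'].round(1))
o=arm.get_obs(); print(o)
a=cv2.imread('pics/side0.png');b=cv2.imread('pics/top0.png')
E
```

```text
side [[488.2, 0.0, 257.8], [0.0, 488.2, 186.8], [0.0, 0.0, 1.0]] [[-0.972, -0.234, -0.003], [-0.117, 0.5, -0.858], [0.202, -0.834, -0.513]] [526.1 133.7 958.7]
top [[396.6, 0.0, 253.2], [0.0, 396.6, 191.4], [0.0, 0.0, 1.0]] [[-0.009, -1.0, 0.015], [-0.988, 0.006, -0.157], [0.157, -0.016, -0.988]] [ 29.9 530.9 915.2]
wrist [[297.3, 0.0, 257.4], [0.0, 297.3, 191.9], [0.0, 0.0, 1.0]] [[0.338, -0.941, -0.002], [-0.897, -0.323, 0.3], [-0.283, -0.099, -0.954]] [-573.8  -39.2  380. ]
{'time': 0.15, 'qpos': array([ 1.18431217,  0.70693439, -0.02761048,  1.48487887,  0.02198152,
        0.95089587, -0.07551325]), 'qvel': array([-0.00122541, -0.00091395,  0.00085088, -0.00173256, -0.00056721,
        0.00079851, -0.00036007]), 'tau': array([-1.81361378e-03, -8.83308434e+01,  1.23411980e+00, -2.36193949e+01,
        1.69378880e-02,  5.32470833e-03, -9.45812303e-06]), 'tool_pos': array([ 194.28452743, -540.97651621,  230.95263699]), 'eef_rot': array([-2.56917380e+00,  1.80722360e+00,  1.05598336e-03]), 'ft_force': array([0.63287792, 0.16315752, 0.95483334]), 'wrist_torque': array([-0.0063892 ,  0.01114726,  0.04270384]), 'opening': 0.9995844870810479}
```

View pics/side0.png

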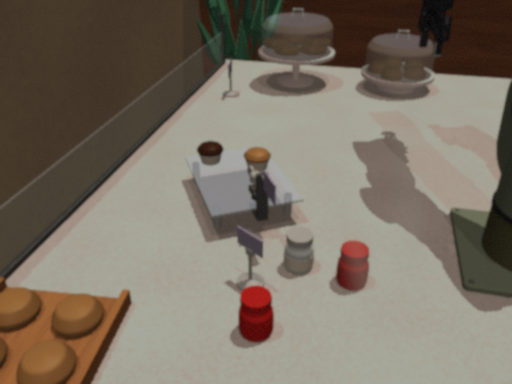

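View pics/top0.png

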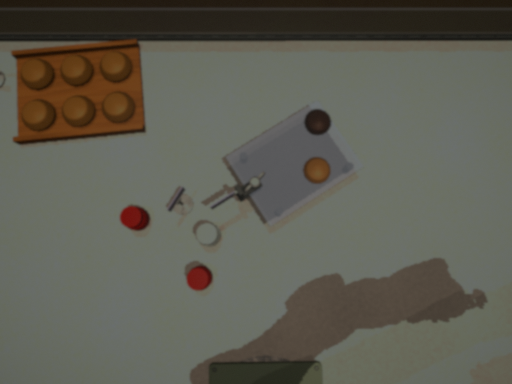

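View pics/wrist0.png

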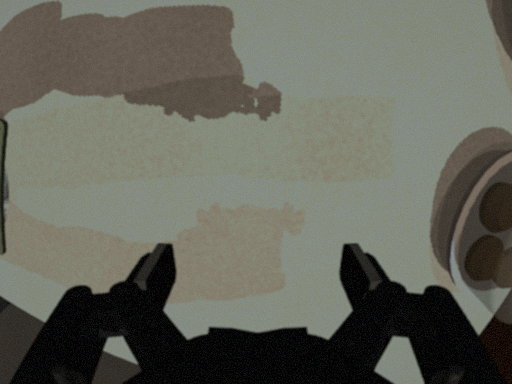

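```bash
python3 - <<'E'
from h import *
t=np.load('pics/top0.npz');s=np.load('pics/side0.npz')
a=cv2.resize(t['image'][140:240,180:320],None,fx=5.5,fy=5.5,interpolation=cv2.INTER_CUBIC)
cv2.imwrite('pics/tc.png',cv2.convertScaleAbs(a,alpha=1.6))
a=cv2.resize(s['image'][140:240,180:310],None,fx=5.5,fy=5.5,interpolation=cv2.INTER_CUBIC)
cv2.imwrite('pics/sc.png',cv2.convertScaleAbs(a,alpha=1.6))
E
```

```text
(no output)
```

View pics/tc.png

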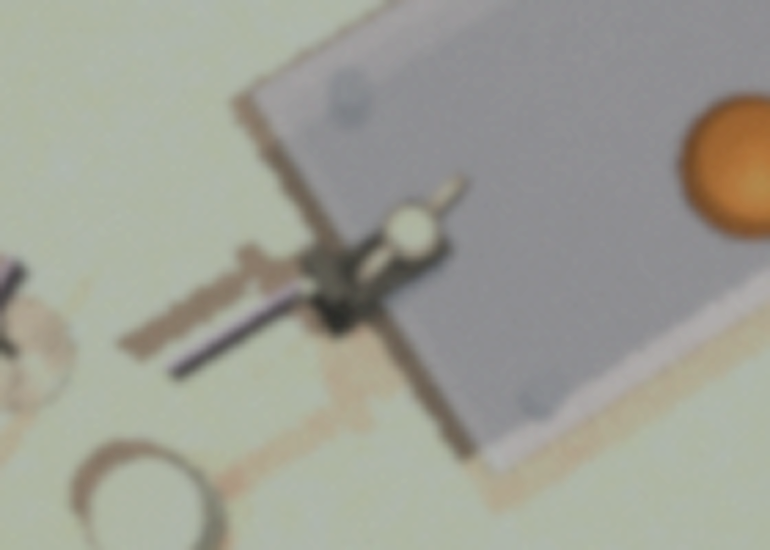

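View pics/sc.png

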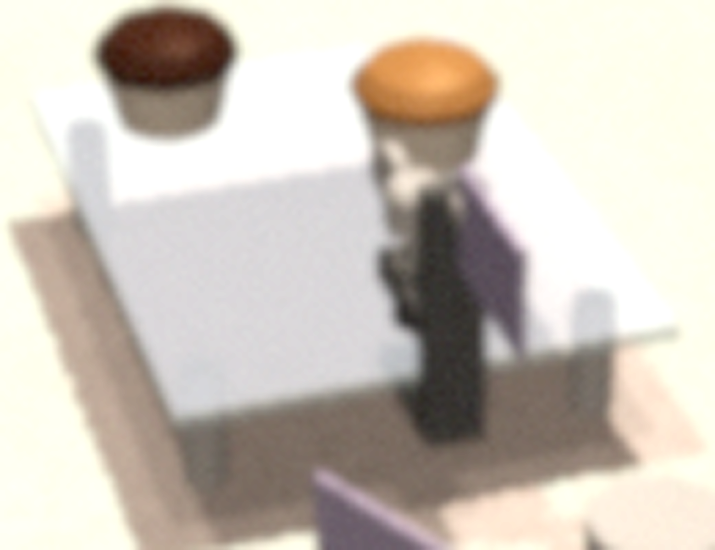

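```bash
cat >> h.py <<'E'
def ray(c,u,v,z):
    K=c['K']; d=c['R'].T@np.array([(u-K[0,2])/K[0,0],(v-K[1,2])/K[1,1],1]); o=-c['R'].T@c['t']
    return o+d*(z-o[2])/d[2]
E
python3 - <<'E'
from h import *
t=np.load('pics/top0.npz');s=np.load('pics/side0.npz')
f=lambda x,y:(180+(x+.5)/5.5-.5,140+(y+.5)/5.5-.5)
for n,(x,y),z in [('hub',(412,230),130),('w1',(462,180),128),('w2',(360,282),128),('upr',(333,290),151),('cardend',(178,372),163),('glassL',(245,95),60),('glassR',(485,462),60),('muffA',(750,165),110),('jar',(145,510),75)]:
    u,v=f(x,y); print(n,np.round([u,v],1),ray(t,u,v,z).round(1),px(t,round(u),round(v)).round(1))
g=lambda x,y:(180+(x+.5)/5.5-.5,140+(y+.5)/5.5-.5)
for n,(x,y),z in [('hub',(410,180),130),('uprTop',(447,195),151),('gl',(180,415),60),('gr',(678,333),60)]:
    u,v=g(x,y); print(n,np.round([u,v],1),ray(s,u,v,z).round(1),px(s,round(u),round(v)).round(1))
E
```

```text
hub [254.5 181.4] [539.2  24.2 130. ] [540.5  25.3 128.3]
w1 [263.6 172.3] [559.9   3.9 128. ] [559.6   3.2 132.9]
w2 [245.  190.9] [518.7  45.1 128. ] [518.6  45.2 126.1]
upr [240.1 192.3] [511.9  55.5 151. ] [513.   55.8 148.4]
cardend [212.  207.2] [478.9 114.1 163. ] [481.4 115.5 146.5]
glassL [224.1 156.9] [612.4  95.1  60. ] [627.4  99.   -1.6]
glassR [267.8 223.6] [451.7  -7.2  60. ] [455.5 -11.1  -3.4]
muffA [316.  169.6] [ 569.3 -115.5  110. ] [ 568.4 -115.7  109.5]
jar [206.  232.3] [431.7 135.2  75. ] [432.5 135.1  75. ]
hub [254.1 172.3] [542.4  24.4 130. ] [542.9  23.5 130.1]
uprTop [260.9 175. ] [518.2  68.3 151. ] [519.1  63.2 148.1]
gl [212.3 215. ] [612.3  91.8  60. ] [612.8  92.1  60.2]
gr [302.9 200.1] [445.   -4.5  60. ] [ 4.57e+02 -9.91e+01  1.00e-01]
```

```bash
cat >> h.py <<'E'
O=np.array([540.5,24.3]); HX=31.0
def r2w(x,y):
    h=np.radians(HX); return O+x*np.array([np.cos(h),np.sin(h)])+y*np.array([-np.sin(h),np.cos(h)])
def w2r(p):
    h=np.radians(HX); d=np.asarray(p)[:2]-O; return np.array([d@[np.cos(h),np.sin(h)],d@[-np.sin(h),np.cos(h)]])
def pose():
    o=arm.get_obs(); R=Ro.from_rotvec(o['eef_rot']).as_matrix(); return o,R
def plan(wps,dz=0.3,start=None):
    """wps: 5 of (worldx,worldy,z,heading,open)"""
    o,R=pose(); p=o['tool_pos']+[0,0,dz] if start is None else np.array(start[:3],float)
    if start is not None: R=down(start[3])
    rows=[]
    for x,y,z,hd,op in wps:
        d=R.T@(np.array([x,y,z])-p); t=np.degrees((Ro.from_matrix(R.T@down(hd))).as_rotvec())
        rows.append(' '.join(f'{v:g}' for v in [*(t.round(1)+0),*(d.round(1)+0),op]))
    print('; '.join(rows))
def down(hd):
    c,s=np.cos(np.radians(hd)),np.sin(np.radians(hd)); return np.array([[c,s,0],[s,-c,0],[0,0,-1.]])
def st():
    o,R=pose(); print('t',round(o['time'],2),'pos',o['tool_pos'].round(1),'riser',w2r(o['tool_pos']).round(1),'hd',np.degrees(np.arctan2(R[1,0],R[0,0])).round(1),'tilt',np.degrees(np.arccos(-R[2,2])).round(2),'F',o['ft_force'].round(1),'op',round(o['opening'],3))
E
python3 - <<'E'
from h import *
A=np.array([194.35,-541.13,231.3,-70.2]); x,y=r2w(40,-14); B=np.array([x,y,231.3,31.]); print(B)
n=20
for k in range(0,n,5):
    f=lambda i:A+(B-A)*i/n
    plan([(*f(k+i+1),0) for i in range(5)],start=f(k))
E
```

```text
[581.99722508  32.90118079 231.3         31.        ]
0 0 -5.1 -20.4 -28 0 0; 0 0 -10.1 -40.9 -55.9 0 0; 0 0 -15.2 -61.3 -83.9 0 0; 0 0 -20.2 -81.8 -111.8 0 0; 0 0 -25.3 -102.2 -139.8 0 0
0 0 -5.1 -6.5 -34 0 0; 0 0 -10.1 -13.1 -68 0 0; 0 0 -15.2 -19.6 -102 0 0; 0 0 -20.2 -26.1 -136 0 0; 0 0 -25.3 -32.7 -170.1 0 0
0 0 -5.1 8.6 -33.5 0 0; 0 0 -10.1 17.3 -67.1 0 0; 0 0 -15.2 25.9 -100.6 0 0; 0 0 -20.2 34.5 -134.2 0 0; 0 0 -25.3 43.2 -167.7 0 0
0 0 -5.1 22.1 -26.6 0 0; 0 0 -10.1 44.3 -53.3 0 0; 0 0 -15.2 66.4 -79.9 0 0; 0 0 -20.2 88.5 -106.5 0 0; 0 0 -25.3 110.7 -133.2 0 0
```

move_arm:
  plan: "0 0 -5.1 -20.4 -28 0 0; 0 0 -10.1 -40.9 -55.9 0 0; 0 0 -15.2 -61.3 -83.9 0 0; 0 0 -20.2 -81.8 -111.8 0 0; 0 0 -25.3 -102.2 -139.8 0 0"

```text
time: 0.57
tool_pos: [291.9, -396.2, 231.3]
eef_rot: [-2.905, 1.195, 0.0]
ft_force: [0.1, -0.8, 0.2]
opening: 0.3
```

move_arm:
  plan: "0 0 -5.1 -6.5 -34 0 0; 0 0 -10.1 -13.1 -68 0 0; 0 0 -15.2 -19.6 -102 0 0; 0 0 -20.2 -26.1 -136 0 0; 0 0 -25.3 -32.7 -170.1 0 0"

```text
time: 0.98
tool_pos: [389.0, -252.7, 231.3]
eef_rot: [-3.097, 0.53, 0.0]
ft_force: [1.6, -1.3, -0.1]
opening: 0.002
```

move_arm:
  plan: "0 0 -5.1 8.6 -33.5 0 0; 0 0 -10.1 17.3 -67.1 0 0; 0 0 -15.2 25.9 -100.6 0 0; 0 0 -20.2 34.5 -134.2 0 0; 0 0 -25.3 43.2 -167.7 0 0"

```text
time: 1.4
tool_pos: [486.1, -109.2, 231.3]
eef_rot: [-3.137, -0.162, 0.0]
ft_force: [0.0, -0.6, -0.2]
opening: -0.002
```

move_arm:
  plan: "0 0 -5.1 22.1 -26.6 0 0; 0 0 -10.1 44.3 -53.3 0 0; 0 0 -15.2 66.4 -79.9 0 0; 0 0 -20.2 88.5 -106.5 0 0; 0 0 -25.3 110.7 -133.2 0 0"

```text
time: 1.82
tool_pos: [583.1, 34.1, 231.3]
eef_rot: [-3.026, -0.844, 0.0]
ft_force: [0.2, -0.7, -0.1]
opening: 0.001
```

```bash
python3 - <<'E'
from h import *
st()
for n in ['wrist','top','side']: snap(n,n+'1')
w=cv2.imread('pics/wrist1.png'); cv2.imwrite('pics/w1.png',cv2.convertScaleAbs(cv2.resize(w,None,fx=1.5,fy=1.5),alpha=1.6))
st()
E
```

```text
t 1.82 pos [583.1  34.1 231.3] riser [ 41.6 -13.5] hd 31.2 tilt 0.01 F [ 0.2 -0.7 -0.1] op 0.001
t 1.97 pos [582.8  34.9 230.6] riser [ 41.7 -12.7] hd 31.2 tilt 0.08 F [ 0.3 -1.2 -0.2] op 0.001
```

View pics/w1.png

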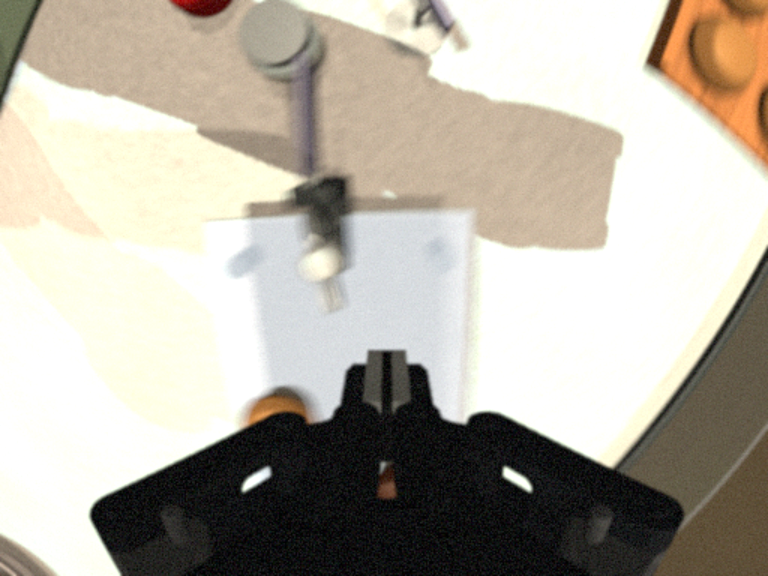

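View pics/side1.png

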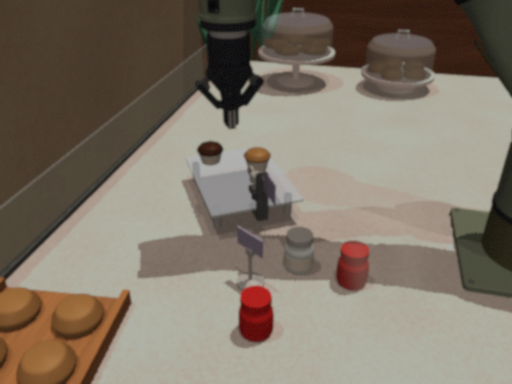

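```bash
python3 - <<'E'
from h import *
s=np.load('pics/side1.npz'); print(proj(s,[582.8,34.9,230.6]))
a=cv2.resize(s['image'][60:140,180:280],None,fx=7,fy=7,interpolation=cv2.INTER_CUBIC); cv2.imwrite('pics/sg.png',cv2.convertScaleAbs(a,alpha=2.5,beta=20))
t=np.load('pics/top1.npz');
a=cv2.resize(t['image'][140:240,180:320],None,fx=5.5,fy=5.5,interpolation=cv2.INTER_CUBIC)
cv2.imwrite('pics/tc1.png',cv2.convertScaleAbs(a,alpha=1.6))
z=s['z_map']; R=s['R']
# lateral (image-right) mm & 3D riser coordinates of finger points by height
pts=[]
for v in range(60,140):
  for u in range(180,290):
    if 0<z[v,u]<1100:
      p=px(s,u,v); 
      if 222<p[2]<320 and abs(p[0]-582)<90 and abs(p[1]-35)<90: pts.append([*(w2r(p)-[41.7,-12.7]),p[2]-230.6])
pts=np.array(pts); print(len(pts))
for h in range(-8,84,6):
    m=pts[(pts[:,2]>=h)&(pts[:,2]<h+6)]
    if len(m): print(h,len(m),'x',m[:,0].min().round(1),m[:,0].max().round(1),'y',m[:,1].min().round(1),m[:,1].max().round(1))
E
```

```text
[231.82077509 126.39435667]
1363
-2 9 x 0.3 9.6 y -1.0 14.1
4 31 x -8.3 15.4 y 1.9 16.3
10 46 x -10.5 16.4 y -3.7 15.6
16 52 x -10.5 16.3 y -2.0 14.8
22 44 x -11.1 16.6 y -2.2 16.5
28 49 x -11.0 16.4 y -3.0 14.7
34 46 x -10.9 16.2 y 1.0 14.9
40 56 x -23.3 23.7 y -0.5 16.7
46 114 x -30.7 35.4 y -9.6 18.0
52 148 x -34.5 38.9 y -9.5 17.6
58 127 x -40.5 43.6 y -10.6 17.9
64 129 x -44.1 47.7 y -15.6 20.5
70 130 x -50.7 52.5 y -11.6 21.3
76 153 x -53.3 59.2 y -9.7 22.3
82 183 x -58.3 63.5 y -4.5 21.1
```

View pics/sg.png

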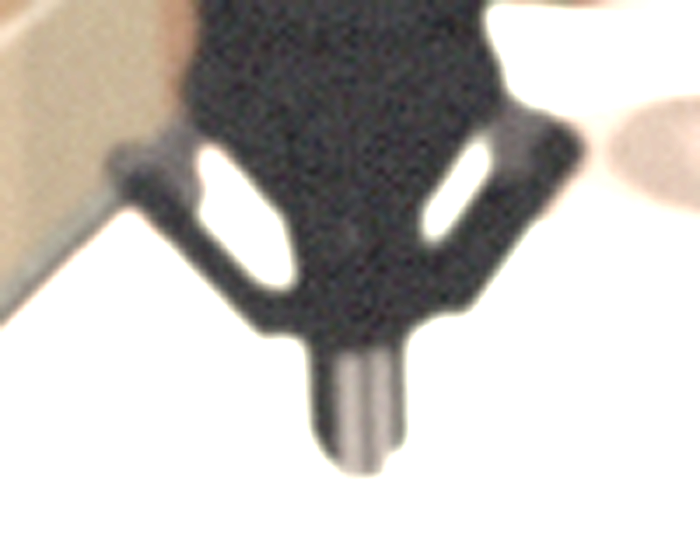

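View pics/tc1.png

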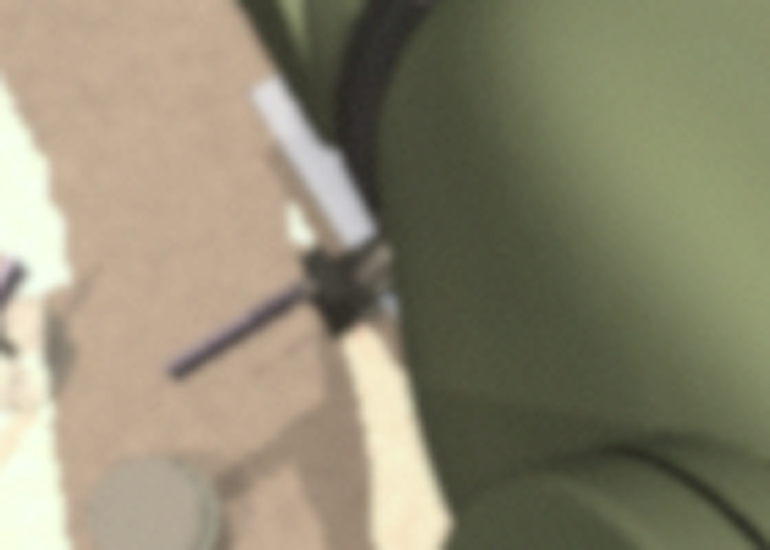

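```bash
cat >> h.py <<'E'
hx,hy=13.5,11.
def rectdist(C):
    return np.hypot(max(abs(C[0])-hx,0),max(abs(C[1])-hy,0))
def finger(phi,extra=0):
    f=np.radians(phi); w=np.array([np.cos(f),np.sin(f)]); n=np.array([-w[1],w[0]])
    d=3+hx*abs(n[0])+hy*abs(n[1])+extra
    off=np.array([-hx*np.sign(n[0]),-hy*np.sign(n[1])])@w
    best=None
    for c in (22,23,21,24,25,20,26):
        C=(c-off)*w+d*n
        if rectdist(C)>=14.5:
            best=(C,c); break
    return best if best else ((26-off)*w+d*n,99)
E
python3 - <<'E'
from h import *
for phi in range(100,-290,-10):
    C,c=finger(phi); print(phi,C.round(1),c,'hubdist',rectdist(C).round(1),'uprightclr y',round(35-C[1]-hy,1),'x',round(abs(C[0])-hx-12,1))
E
```

```text
100 [-21.   14.1] 99 hubdist 8.1 uprightclr y 9.9 x -4.5
90 [-16.5  33. ] 22 hubdist 22.2 uprightclr y -9.0 x -9.0
80 [-12.6  33.2] 22 hubdist 22.2 uprightclr y -9.2 x -12.9
70 [-8.8 32.7] 22 hubdist 21.7 uprightclr y -8.7 x -16.7
60 [-5.1 31.6] 22 hubdist 20.6 uprightclr y -7.6 x -20.4
50 [-1.7 29.8] 22 hubdist 18.8 uprightclr y -5.8 x -23.8
40 [ 1.4 27.4] 22 hubdist 16.4 uprightclr y -3.4 x -24.1
30 [ 5.8 25.6] 24 hubdist 14.6 uprightclr y -1.6 x -19.7
20 [ 9.9 22.7] 99 hubdist 11.7 uprightclr y 1.3 x -15.6
10 [11.6 18.5] 99 hubdist 7.5 uprightclr y 5.5 x -13.9
0 [26. 14.] 99 hubdist 12.9 uprightclr y 10.0 x 0.5
-10 [35.7 10.1] 22 hubdist 22.2 uprightclr y 13.9 x 10.2
-20 [35.2  6.3] 22 hubdist 21.7 uprightclr y 17.7 x 9.7
-30 [34.1  2.6] 22 hubdist 20.6 uprightclr y 21.4 x 8.6
-40 [32.3 -0.8] 22 hubdist 18.8 uprightclr y 24.8 x 6.8
-50 [29.9 -3.9] 22 hubdist 16.4 uprightclr y 27.9 x 4.4
-60 [28.1 -8.3] 24 hubdist 14.6 uprightclr y 32.3 x 2.6
-70 [ 25.2 -12.4] 99 hubdist 11.8 uprightclr y 36.4 x -0.3
-80 [ 21.  -14.1] 99 hubdist 8.1 uprightclr y 38.1 x -4.5
-90 [ 16.5 -15. ] 99 hub
[... 472 characters left out ...]
 -18.5] 99 hubdist 7.5 uprightclr y 42.5 x -13.9
-180 [-12.5 -14. ] 99 hubdist 3.0 uprightclr y 38.0 x -13.0
-190 [-35.7 -10.1] 22 hubdist 22.2 uprightclr y 34.1 x 10.2
-200 [-35.2  -6.3] 22 hubdist 21.7 uprightclr y 30.3 x 9.7
-210 [-34.1  -2.6] 22 hubdist 20.6 uprightclr y 26.6 x 8.6
-220 [-32.3   0.8] 22 hubdist 18.8 uprightclr y 23.2 x 6.8
-230 [-29.9   3.9] 22 hubdist 16.4 uprightclr y 20.1 x 4.4
-240 [-28.1   8.3] 24 hubdist 14.6 uprightclr y 15.7 x 2.6
-250 [-25.2  12.4] 99 hubdist 11.8 uprightclr y 11.6 x -0.3
-260 [-21.   14.1] 99 hubdist 8.1 uprightclr y 9.9 x -4.5
-270 [-16.5  15. ] 99 hubdist 5.0 uprightclr y 9.0 x -9.0
-280 [-12.6  33.2] 22 hubdist 22.2 uprightclr y -9.2 x -12.9
```

```bash
cat >> h.py <<'E'
def inter(A,B):
    a,_=cv2.intersectConvexConvex(A.astype(np.float32),B.astype(np.float32)); return a>1e-3
def wing(C,phi0,lim=150):
    """rotate wing clockwise from phi0 until clear of finger at C"""
    F=np.array([[-hx,-hy],[hx,-hy],[hx,hy],[-hx,hy]])+C
    W=np.array([[0,-3],[31,-3],[31,3],[0,3.]])
    phi=phi0
    while phi>phi0-lim:
        f=np.radians(phi); M=np.array([[np.cos(f),-np.sin(f)],[np.sin(f),np.cos(f)]])
        if not inter(F,W@M.T): return phi
        phi-=0.5
E
python3 - <<'E'
from h import *
for R in (31,33):
  print(R,[(psi,wing(R*np.array([np.cos(np.radians(psi)),np.sin(np.radians(psi))]),psi)) for psi in range(50,-231,-20)])
E
```

```text
31 [(50, 18.5), (30, 2.5), (10, -28.0), (-10, -51.5), (-30, -69.5), (-50, -84.0), (-70, -108.5), (-90, -131.5), (-110, -149.0), (-130, -161.5), (-150, -177.5), (-170, -208.0), (-190, -231.5), (-210, -249.5), (-230, -264.0)]
33 [(50, 21.5), (30, 4.5), (10, -24.5), (-10, -48.5), (-30, -67.0), (-50, -81.5), (-70, -105.0), (-90, -128.5), (-110, -145.5), (-130, -158.5), (-150, -175.5), (-170, -204.5), (-190, -228.5), (-210, -247.0), (-230, -261.5)]
```

move_arm:
  plan: "0 0 0 -1 -3 16 0; 0 0 0 -2 -6 32 0; 0 0 0 -3 -9 48 0; 0 0 0 -4 -11 64 0; 0 0 0 -4 -11 80 0"

```text
time: 2.38
tool_pos: [572.8, 39.3, 150.7]
eef_rot: [3.028, 0.836, -0.001]
ft_force: [0.3, -0.1, 0.7]
opening: -0.001
```

```bash
python3 - <<'E'
from h import *
st()
snap('wrist','wrist2'); snap('side','side2')
w=cv2.imread('pics/wrist2.png'); cv2.imwrite('pics/w2.png',cv2.convertScaleAbs(cv2.resize(w,None,fx=1.5,fy=1.5),alpha=1.6))
s=cv2.imread('pics/side2.png')
a=cv2.resize(s[100:240,180:320],None,fx=4,fy=4,interpolation=cv2.INTER_CUBIC); cv2.imwrite('pics/s2.png',cv2.convertScaleAbs(a,alpha=1.6))
st()
E
```

```text
t 2.38 pos [572.8  39.3 150.7] riser [35.4 -3.8] hd 30.9 tilt 0.03 F [ 0.3 -0.1  0.7] op -0.001
t 2.48 pos [572.2  39.  149.6] riser [34.8 -3.8] hd 30.9 tilt 0.2 F [-0.3 -0.2 -0.3] op 0.0
```

View pics/w2.png

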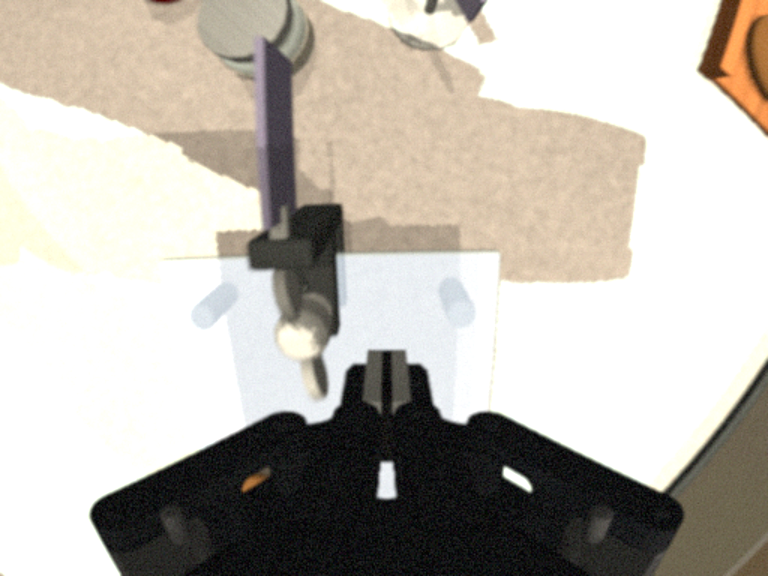

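View pics/s2.png

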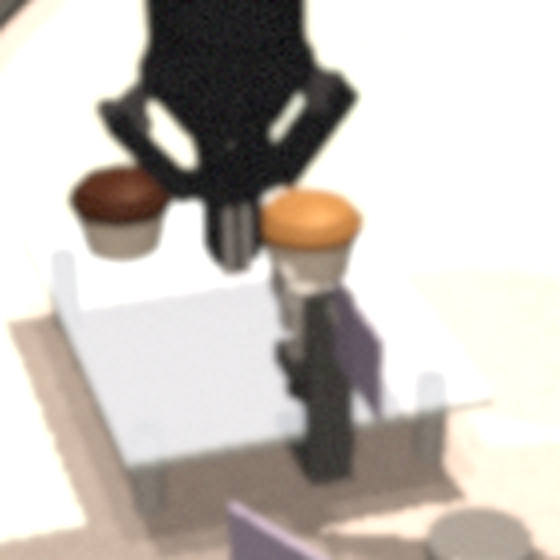

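move_arm:
  plan: "0 0 0 0 0 10 0; 0 0 0 1 0 20 0; 0 0 0 1 -1 30 0; 0 0 0 1 -2 38 0; 0 0 0 1 -2 38 0"

```text
time: 2.9
tool_pos: [572.5, 42.4, 111.7]
eef_rot: [-3.027, -0.839, 0.003]
ft_force: [-0.6, 0.3, -0.3]
opening: 0.001
```

```bash
cat >> h.py <<'E'
def arc(start,a0,a1,n,R=32,z=None):
    """print calls of 5 rows, relative (tool axes = riser x, -riser y), from start riser xy"""
    P=[R*np.array([np.cos(np.radians(a)),np.sin(np.radians(a))]) for a in np.linspace(a0,a1,n)]
    cur=np.array(start,float)
    for k in range(0,n,5):
        print('; '.join('0 0 0 %g %g 0 0'%(round(p[0]-cur[0],1),round(-(p[1]-cur[1]),1)) for p in P[k:k+5])); cur=P[min(k+4,n-1)]
E
python3 - <<'E'
from h import *
st(); arc(w2r(arm.get_obs()['tool_pos']),-12,-218,25)
E
```

```text
t 2.9 pos [572.5  42.4 111.7] riser [36.8 -1. ] hd 31.0 tilt 0.12 F [-0.6  0.3 -0.3] op 0.001
0 0 0 -5.5 5.7 0 0; 0 0 0 -6.8 10.3 0 0; 0 0 0 -8.8 14.6 0 0; 0 0 0 -11.5 18.6 0 0; 0 0 0 -14.7 22.2 0 0
0 0 0 -3.7 3 0 0; 0 0 0 -7.8 5.5 0 0; 0 0 0 -12.3 7.3 0 0; 0 0 0 -16.9 8.4 0 0; 0 0 0 -21.7 8.8 0 0
0 0 0 -4.8 -0.3 0 0; 0 0 0 -9.5 -1.3 0 0; 0 0 0 -13.9 -3 0 0; 0 0 0 -18.1 -5.3 0 0; 0 0 0 -21.9 -8.3 0 0
0 0 0 -3.3 -3.5 0 0; 0 0 0 -6 -7.4 0 0; 0 0 0 -8.2 -11.7 0 0; 0 0 0 -9.6 -16.2 0 0; 0 0 0 -10.4 -21 0 0
0 0 0 -0.1 -4.8 0 0; 0 0 0 0.6 -9.5 0 0; 0 0 0 2 -14.1 0 0; 0 0 0 4 -18.5 0 0; 0 0 0 6.7 -22.4 0 0
```

move_arm:
  plan: "0 0 0 -5.5 5.7 0 0; 0 0 0 -6.8 10.3 0 0; 0 0 0 -8.8 14.6 0 0; 0 0 0 -11.5 18.6 0 0; 0 0 0 -14.7 22.2 0 0"

```text
time: 3.32
tool_pos: [572.2, 14.9, 113.6]
eef_rot: [3.028, 0.838, 0.001]
ft_force: [0.7, 1.3, -1.2]
opening: -0.001
```

```bash
python3 - <<'E'
from h import *
st()
snap('wrist','wrist3')
w=cv2.imread('pics/wrist3.png'); cv2.imwrite('pics/w3.png',cv2.convertScaleAbs(cv2.resize(w,None,fx=1.5,fy=1.5),alpha=1.6))
st()
E
```

```text
t 3.32 pos [572.2  14.9 113.6] riser [ 22.4 -24.4] hd 30.9 tilt 0.03 F [ 0.7  1.3 -1.2] op -0.001
t 3.37 pos [572.   14.  113.5] riser [ 21.7 -25.1] hd 30.9 tilt 0.03 F [ 1.4 -0.4  0. ] op 0.0
```

View pics/w3.png

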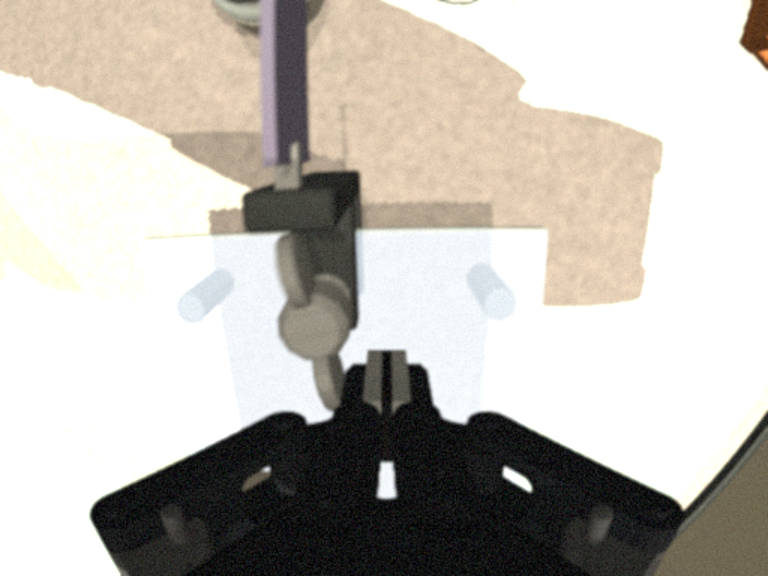

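move_arm:
  plan: "0 0 0 -3.7 3 1 0; 0 0 0 -7.8 5.5 2 0; 0 0 0 -12.3 7.3 2 0; 0 0 0 -16.9 8.4 2 0; 0 0 0 -21.7 8.8 2 0"

```text
time: 3.78
tool_pos: [557.7, -3.4, 111.3]
eef_rot: [-3.028, -0.838, -0.0]
ft_force: [2.7, 1.8, -0.2]
opening: -0.005
```

move_arm:
  plan: "0 0 0 -4.8 -0.3 0 0; 0 0 0 -9.5 -1.3 0 0; 0 0 0 -13.9 -3 0 0; 0 0 0 -18.1 -5.3 0 0; 0 0 0 -21.9 -8.3 0 0"

```text
time: 4.2
tool_pos: [534.5, -7.3, 111.4]
eef_rot: [3.028, 0.838, 0.0]
ft_force: [2.9, -0.8, -0.6]
opening: -0.003
```

```bash
python3 - <<'E'
from h import *
st()
snap('wrist','wrist4')
w=cv2.imread('pics/wrist4.png'); cv2.imwrite('pics/w4.png',cv2.convertScaleAbs(cv2.resize(w,None,fx=1.5,fy=1.5),alpha=1.6))
st()
E
```

```text
t 4.2 pos [534.5  -7.3 111.4] riser [-21.4 -24. ] hd 30.9 tilt 0.01 F [ 2.9 -0.8 -0.6] op -0.003
t 4.25 pos [533.7  -7.  111.3] riser [-22.  -23.4] hd 31.0 tilt 0.04 F [0.8 0.4 0.1] op -0.002
```

View pics/w4.png

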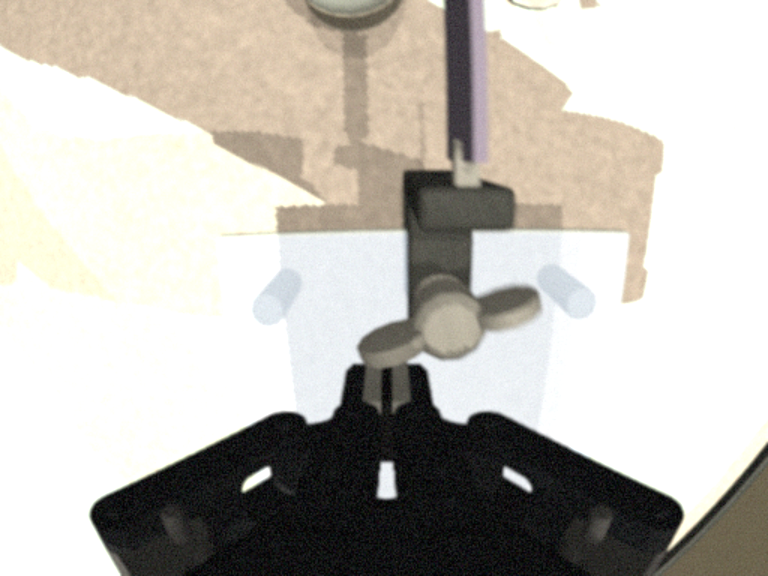

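move_arm:
  plan: "0 0 0 -3.3 -3.5 0 0; 0 0 0 -6 -7.4 0 0; 0 0 0 -8.2 -11.7 0 0; 0 0 0 -9.6 -16.2 0 0; 0 0 0 -10.4 -21 0 0"

```text
time: 4.67
tool_pos: [514.8, 5.7, 111.3]
eef_rot: [3.028, 0.838, -0.0]
ft_force: [2.3, -1.2, -0.4]
opening: -0.002
```

move_arm:
  plan: "0 0 0 -0.1 -4.8 0 0; 0 0 0 0.6 -9.5 0 0; 0 0 0 2 -14.1 0 0; 0 0 0 4 -18.5 0 0; 0 0 0 6.7 -22.4 0 0"

```text
time: 5.08
tool_pos: [509.2, 28.7, 111.3]
eef_rot: [-3.027, -0.839, 0.001]
ft_force: [-0.8, -2.8, -0.2]
opening: 0.002
```

```bash
python3 - <<'E'
from h import *
st()
snap('wrist','wrist5')
w=cv2.imread('pics/wrist5.png'); cv2.imwrite('pics/w5.png',cv2.convertScaleAbs(cv2.resize(w,None,fx=1.5,fy=1.5),alpha=1.6))
st()
E
```

```text
t 5.08 pos [509.2  28.7 111.3] riser [-24.6  19.9] hd 31.0 tilt 0.03 F [-0.8 -2.8 -0.2] op 0.002
t 5.13 pos [509.4  29.8 111.3] riser [-23.8  20.8] hd 31.0 tilt 0.05 F [-1.1  0.2 -0.9] op -0.002
```

View pics/w5.png

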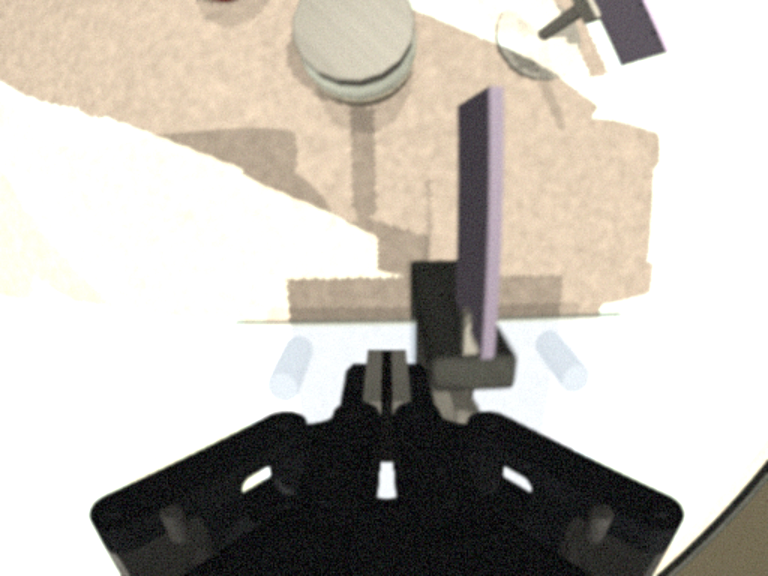

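move_arm:
  plan: "0 0 0 -3 2 -10 0; 0 0 0 -3 2 -24 0; 0 0 0 -3 2 -37 0; 0 0 0 10 5 -37 0; 0 0 0 28 11 -37 0"

```text
time: 5.55
tool_pos: [539.1, 32.7, 150.0]
eef_rot: [3.028, 0.838, 0.001]
ft_force: [-0.2, -0.2, -0.2]
opening: -0.005
```

move_arm:
  plan: "0 0 0 18 6 0 0; 0 0 0 34 11 0 0; 0 0 0 34 11 12 0; 0 0 0 34 11 25 0; 0 0 0 34 11 37 0"

```text
time: 5.97
tool_pos: [574.0, 40.9, 111.4]
eef_rot: [-3.027, -0.838, -0.001]
ft_force: [0.6, 0.2, 0.3]
opening: -0.003
```

```bash
python3 - <<'E'
from h import *
st()
snap('wrist','wrist6')
w=cv2.imread('pics/wrist6.png'); cv2.imwrite('pics/w6.png',cv2.convertScaleAbs(cv2.resize(w,None,fx=1.5,fy=1.5),alpha=1.6))
st();arc(w2r(arm.get_obs()['tool_pos']),-12,-218,25)
E
```

```text
t 5.97 pos [574.   40.9 111.4] riser [37.3 -3. ] hd 30.9 tilt 0.03 F [0.6 0.2 0.3] op -0.003
t 6.02 pos [573.1  40.7 109.4] riser [36.4 -2.7] hd 30.9 tilt 0.13 F [-1.1 -0.2 -3.7] op 0.0
0 0 0 -5.1 4 0 0; 0 0 0 -6.5 8.5 0 0; 0 0 0 -8.5 12.9 0 0; 0 0 0 -11.1 16.9 0 0; 0 0 0 -14.3 20.4 0 0
0 0 0 -3.7 3 0 0; 0 0 0 -7.8 5.5 0 0; 0 0 0 -12.3 7.3 0 0; 0 0 0 -16.9 8.4 0 0; 0 0 0 -21.7 8.8 0 0
0 0 0 -4.8 -0.3 0 0; 0 0 0 -9.5 -1.3 0 0; 0 0 0 -13.9 -3 0 0; 0 0 0 -18.1 -5.3 0 0; 0 0 0 -21.9 -8.3 0 0
0 0 0 -3.3 -3.5 0 0; 0 0 0 -6 -7.4 0 0; 0 0 0 -8.2 -11.7 0 0; 0 0 0 -9.6 -16.2 0 0; 0 0 0 -10.4 -21 0 0
0 0 0 -0.1 -4.8 0 0; 0 0 0 0.6 -9.5 0 0; 0 0 0 2 -14.1 0 0; 0 0 0 4 -18.5 0 0; 0 0 0 6.7 -22.4 0 0
```

View pics/w6.png

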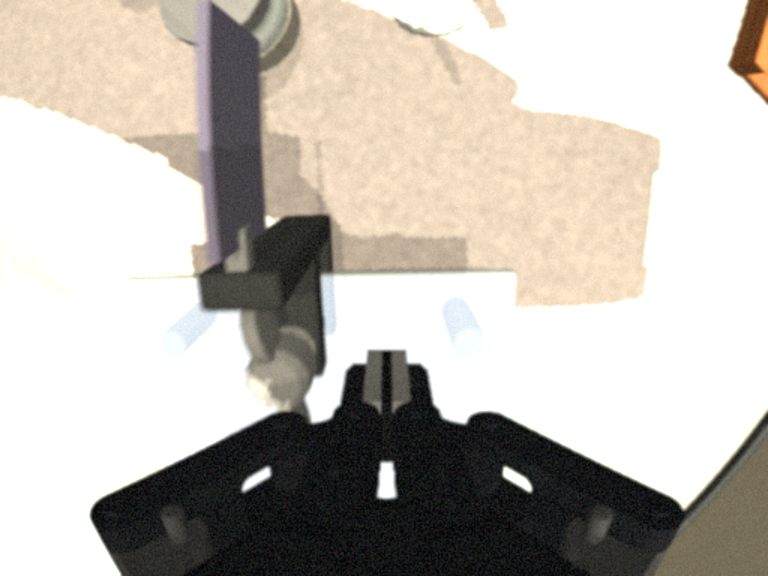

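move_arm:
  plan: "0 0 0 -5.1 4 0 0; 0 0 0 -6.5 8.5 0 0; 0 0 0 -8.5 12.9 0 0; 0 0 0 -11.1 16.9 0 0; 0 0 0 -14.3 20.4 0 0"

```text
time: 6.43
tool_pos: [572.4, 15.5, 111.9]
eef_rot: [3.028, 0.837, 0.001]
ft_force: [-0.5, -0.2, 0.5]
opening: -0.002
```

move_arm:
  plan: "0 0 0 -3.7 3 0 0; 0 0 0 -7.8 5.5 0 0; 0 0 0 -12.3 7.3 0 0; 0 0 0 -16.9 8.4 0 0; 0 0 0 -21.7 8.8 0 0"

```text
time: 6.85
tool_pos: [557.8, -2.7, 111.4]
eef_rot: [-3.028, -0.838, -0.0]
ft_force: [2.0, 1.2, 0.6]
opening: -0.003
```

move_arm:
  plan: "0 0 0 -4.8 -0.3 0 0; 0 0 0 -9.5 -1.3 0 0; 0 0 0 -13.9 -3 0 0; 0 0 0 -18.1 -5.3 0 0; 0 0 0 -21.9 -8.3 0 0"

```text
time: 7.27
tool_pos: [534.5, -6.7, 111.3]
eef_rot: [3.028, 0.838, 0.0]
ft_force: [2.7, -1.4, -1.6]
opening: 0.001
```

```bash
python3 - <<'E'
from h import *
st()
snap('wrist','wrist7')
w=cv2.imread('pics/wrist7.png'); cv2.imwrite('pics/w7.png',cv2.convertScaleAbs(cv2.resize(w,None,fx=1.5,fy=1.5),alpha=1.6))
E
```

```text
t 7.27 pos [534.5  -6.7 111.3] riser [-21.1 -23.5] hd 30.9 tilt 0.01 F [ 2.7 -1.4 -1.6] op 0.001
```

View pics/w7.png

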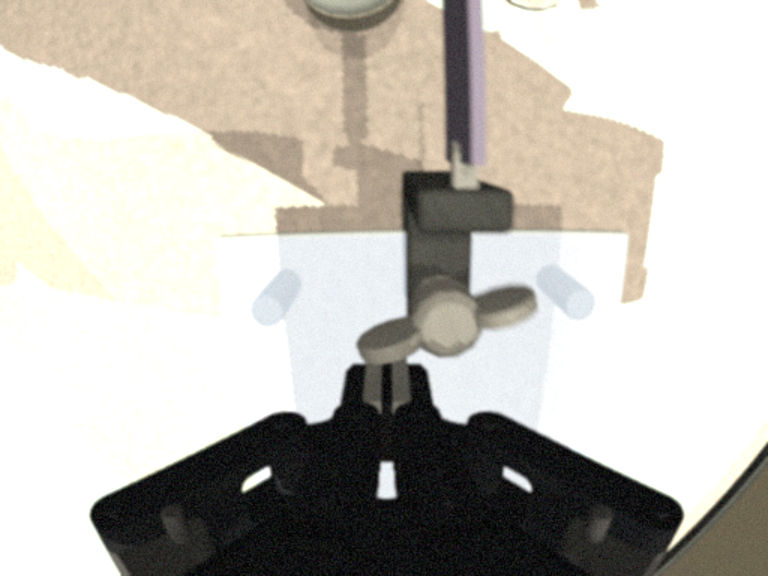

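move_arm:
  plan: "0 0 0 -3.3 -3.5 0 0; 0 0 0 -6 -7.4 0 0; 0 0 0 -8.2 -11.7 0 0; 0 0 0 -9.6 -16.2 0 0; 0 0 0 -10.4 -21 0 0"

```text
time: 7.73
tool_pos: [514.9, 6.3, 111.3]
eef_rot: [3.028, 0.838, -0.0]
ft_force: [1.3, -1.1, -0.2]
opening: 0.0
```

move_arm:
  plan: "0 0 0 -0.1 -4.8 0 0; 0 0 0 0.6 -9.5 0 0; 0 0 0 2 -14.1 0 0; 0 0 0 4 -18.5 0 0; 0 0 0 6.7 -22.4 0 0"

```text
time: 8.15
tool_pos: [509.2, 29.4, 111.3]
eef_rot: [-3.027, -0.839, 0.001]
ft_force: [-1.0, -1.8, 0.2]
opening: 0.001
```

move_arm:
  plan: "0 0 0 -3 2 -10 0; 0 0 0 -3 2 -24 0; 0 0 0 -3 2 -37 0; 0 0 0 10 5 -37 0; 0 0 0 28 11 -37 0"

```text
time: 8.57
tool_pos: [539.2, 33.6, 150.0]
eef_rot: [3.028, 0.838, 0.001]
ft_force: [-0.1, -0.0, -0.2]
opening: 0.004
```

```bash
python3 - <<'E'
from h import *
st()
snap('wrist','wrist8')
w=cv2.imread('pics/wrist8.png'); cv2.imwrite('pics/w8.png',cv2.convertScaleAbs(cv2.resize(w,None,fx=1.5,fy=1.5),alpha=1.6))
st()
E
```

```text
t 8.57 pos [539.2  33.6 150. ] riser [3.7 8.6] hd 30.9 tilt 0.05 F [-0.1 -0.  -0.2] op 0.004
t 8.62 pos [542.5  34.6 149.6] riser [7.1 7.8] hd 31.0 tilt 0.18 F [-0.7  1.  -1.5] op -0.004
```

View pics/w8.png

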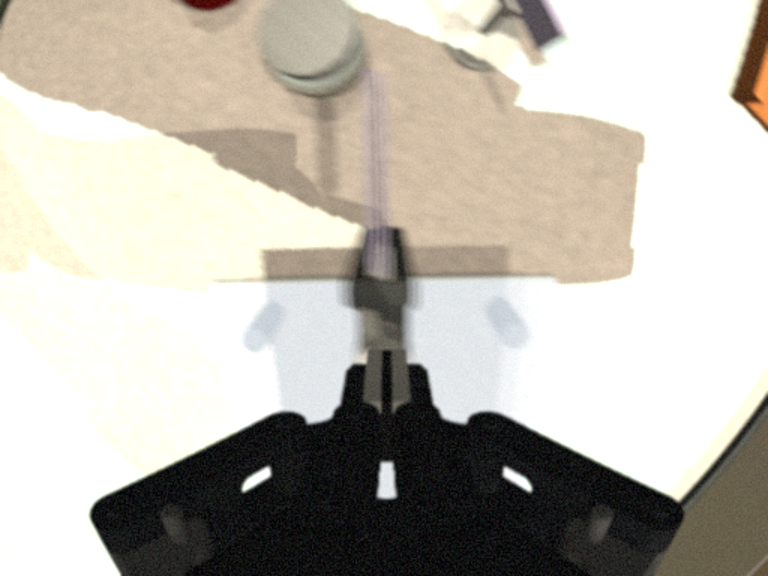

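move_arm:
  plan: "0 0 0 18 6 0 0; 0 0 0 34 11 0 0; 0 0 0 34 11 13 0; 0 0 0 34 11 26 0; 0 0 0 34 11 39 0"

```text
time: 9.03
tool_pos: [574.1, 41.8, 109.4]
eef_rot: [-3.027, -0.838, -0.001]
ft_force: [-0.3, -0.1, -0.1]
opening: -0.0
```

```bash
python3 - <<'E'
from h import *
st(); arc(w2r(arm.get_obs()['tool_pos']),-12,-218,25)
E
```

```text
t 9.03 pos [574.1  41.8 109.4] riser [37.9 -2.3] hd 31.0 tilt 0.04 F [-0.3 -0.1 -0.1] op -0.0
0 0 0 -6.6 4.4 0 0; 0 0 0 -7.9 9 0 0; 0 0 0 -9.9 13.3 0 0; 0 0 0 -12.6 17.3 0 0; 0 0 0 -15.8 20.9 0 0
0 0 0 -3.7 3 0 0; 0 0 0 -7.8 5.5 0 0; 0 0 0 -12.3 7.3 0 0; 0 0 0 -16.9 8.4 0 0; 0 0 0 -21.7 8.8 0 0
0 0 0 -4.8 -0.3 0 0; 0 0 0 -9.5 -1.3 0 0; 0 0 0 -13.9 -3 0 0; 0 0 0 -18.1 -5.3 0 0; 0 0 0 -21.9 -8.3 0 0
0 0 0 -3.3 -3.5 0 0; 0 0 0 -6 -7.4 0 0; 0 0 0 -8.2 -11.7 0 0; 0 0 0 -9.6 -16.2 0 0; 0 0 0 -10.4 -21 0 0
0 0 0 -0.1 -4.8 0 0; 0 0 0 0.6 -9.5 0 0; 0 0 0 2 -14.1 0 0; 0 0 0 4 -18.5 0 0; 0 0 0 6.7 -22.4 0 0
```

move_arm:
  plan: "0 0 0 -5.6 4.3 0 0; 0 0 0 -7 8.8 0 0; 0 0 0 -9 13.1 0 0; 0 0 0 -11.6 17.1 0 0; 0 0 0 -14.8 20.6 0 0"

```text
time: 9.45
tool_pos: [572.3, 15.7, 110.1]
eef_rot: [3.028, 0.837, 0.002]
ft_force: [1.1, 0.7, -0.1]
opening: 0.001
```

move_arm:
  plan: "0 0 0 -3.7 3 0 0; 0 0 0 -7.8 5.5 0 0; 0 0 0 -12.3 7.3 0 0; 0 0 0 -16.9 8.4 0 0; 0 0 0 -21.7 8.8 0 0"

```text
time: 9.87
tool_pos: [557.6, -2.5, 109.4]
eef_rot: [-3.028, -0.838, -0.0]
ft_force: [2.4, 1.0, -0.8]
opening: 0.001
```

move_arm:
  plan: "0 0 0 -4.8 -0.3 0 0; 0 0 0 -9.5 -1.3 0 0; 0 0 0 -13.9 -3 0 0; 0 0 0 -18.1 -5.3 0 0; 0 0 0 -21.9 -8.3 0 0"

```text
time: 10.28
tool_pos: [534.3, -6.5, 109.3]
eef_rot: [3.028, 0.838, 0.0]
ft_force: [2.5, -0.6, 0.4]
opening: -0.002
```

```bash
python3 - <<'E'
from h import *
st()
for n in ['wrist','side']: snap(n,n+'9')
w=cv2.imread('pics/wrist9.png'); cv2.imwrite('pics/w9.png',cv2.convertScaleAbs(cv2.resize(w,None,fx=1.5,fy=1.5),alpha=1.6))
p=w2r(arm.get_obs()['tool_pos']); print(p)
arc((-21.1,-23.9),-132,-180,20); arc((-32,0),-182,-218,20)
s=cv2.imread('pics/side9.png')
a=cv2.resize(s[100:240,180:320],None,fx=5,fy=5,interpolation=cv2.INTER_CUBIC); cv2.imwrite('pics/s9.png',cv2.convertScaleAbs(a,alpha=1.8))
E
```

```text
t 10.28 pos [534.3  -6.5 109.3] riser [-21.2 -23.2] hd 30.9 tilt 0.0 F [ 2.5 -0.6  0.4] op -0.002
[-21.34823519 -22.81554838]
0 0 0 -0.3 -0.1 0 0; 0 0 0 -1.3 -1.1 0 0; 0 0 0 -2.3 -2.1 0 0; 0 0 0 -3.3 -3.2 0 0; 0 0 0 -4.2 -4.2 0 0
0 0 0 -0.8 -1.1 0 0; 0 0 0 -1.6 -2.3 0 0; 0 0 0 -2.4 -3.5 0 0; 0 0 0 -3.1 -4.7 0 0; 0 0 0 -3.7 -6 0 0
0 0 0 -0.6 -1.3 0 0; 0 0 0 -1.1 -2.6 0 0; 0 0 0 -1.5 -3.9 0 0; 0 0 0 -1.9 -5.3 0 0; 0 0 0 -2.3 -6.7 0 0
0 0 0 -0.3 -1.4 0 0; 0 0 0 -0.5 -2.8 0 0; 0 0 0 -0.7 -4.2 0 0; 0 0 0 -0.7 -5.6 0 0; 0 0 0 -0.8 -7 0 0
0 0 0 0 -1.1 0 0; 0 0 0 0.1 -2.2 0 0; 0 0 0 0.2 -3.2 0 0; 0 0 0 0.3 -4.3 0 0; 0 0 0 0.4 -5.3 0 0
0 0 0 0.2 -1 0 0; 0 0 0 0.4 -2.1 0 0; 0 0 0 0.7 -3.1 0 0; 0 0 0 1 -4.1 0 0; 0 0 0 1.3 -5.1 0 0
0 0 0 0.4 -1 0 0; 0 0 0 0.8 -2 0 0; 0 0 0 1.2 -2.9 0 0; 0 0 0 1.6 -3.9 0 0; 0 0 0 2.1 -4.8 0 0
0 0 0 0.5 -0.9 0 0; 0 0 0 1.1 -1.8 0 0; 0 0 0 1.7 -2.7 0 0; 0 0 0 2.3 -3.6 0 0; 0 0 0 2.9 -4.4 0 0
```

View pics/w9.png

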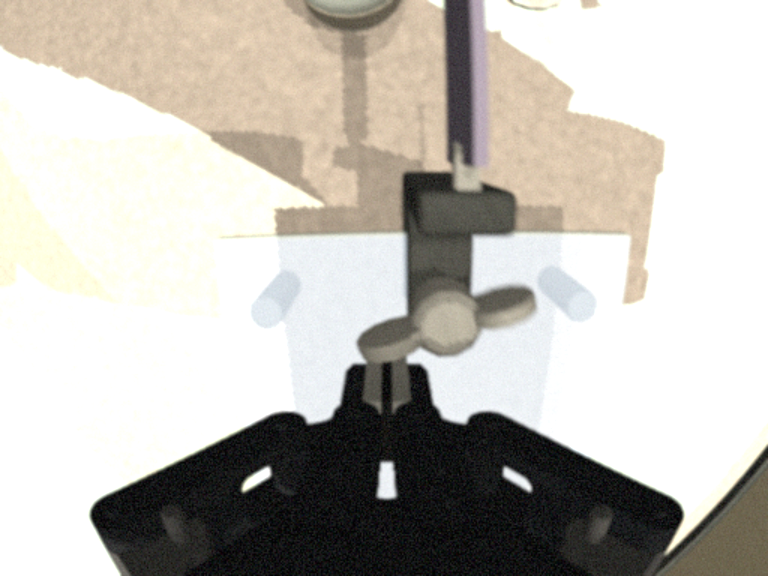

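View pics/s9.png

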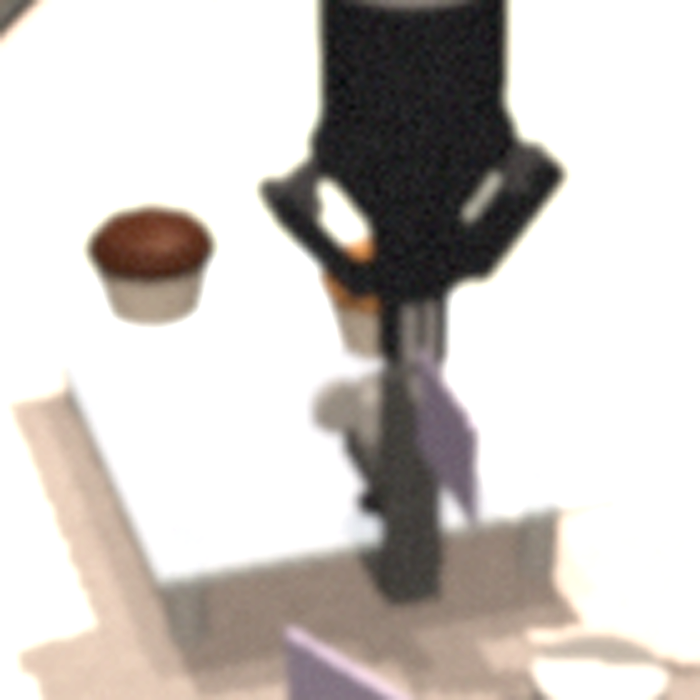

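move_arm:
  plan: "0 0 0 -0.6 -0.5 0 0; 0 0 0 -1.5 -1.4 0 0; 0 0 0 -2.4 -2.4 0 0; 0 0 0 -3.3 -3.4 0 0; 0 0 0 -4.2 -4.4 0 0"

```text
time: 10.8
tool_pos: [528.8, -4.7, 109.3]
eef_rot: [-3.028, -0.838, -0.0]
ft_force: [2.3, -0.3, -0.1]
opening: 0.002
```

move_arm:
  plan: "0 0 0 -0.8 -1.1 0 0; 0 0 0 -1.6 -2.3 0 0; 0 0 0 -2.4 -3.5 0 0; 0 0 0 -3.1 -4.7 0 0; 0 0 0 -3.7 -6 0 0"

```text
time: 11.22
tool_pos: [522.6, -1.5, 109.3]
eef_rot: [3.028, 0.838, 0.0]
ft_force: [2.8, -1.1, -0.6]
opening: 0.001
```

move_arm:
  plan: "0 0 0 -0.6 -1.3 0 0; 0 0 0 -1.1 -2.6 0 0; 0 0 0 -1.5 -3.9 0 0; 0 0 0 -1.9 -5.3 0 0; 0 0 0 -2.3 -6.7 0 0"

```text
time: 11.63
tool_pos: [517.1, 3.2, 109.3]
eef_rot: [-3.028, -0.838, 0.0]
ft_force: [2.3, -2.2, -0.2]
opening: -0.001
```

move_arm:
  plan: "0 0 0 -0.3 -1.4 0 0; 0 0 0 -0.5 -2.8 0 0; 0 0 0 -0.7 -4.2 0 0; 0 0 0 -0.7 -5.6 0 0; 0 0 0 -0.8 -7 0 0"

```text
time: 12.05
tool_pos: [512.9, 8.7, 109.3]
eef_rot: [3.028, 0.838, -0.0]
ft_force: [1.3, -2.7, -0.3]
opening: 0.003
```

```bash
python3 - <<'E'
from h import *
st()
snap('wrist','wrist10')
w=cv2.imread('pics/wrist10.png'); cv2.imwrite('pics/w10.png',cv2.convertScaleAbs(cv2.resize(w,None,fx=1.5,fy=1.5),alpha=1.6))
E
```

```text
t 12.05 pos [512.9   8.7 109.3] riser [-31.7   0.9] hd 30.9 tilt 0.0 F [ 1.3 -2.7 -0.3] op 0.003
```

View pics/w10.png

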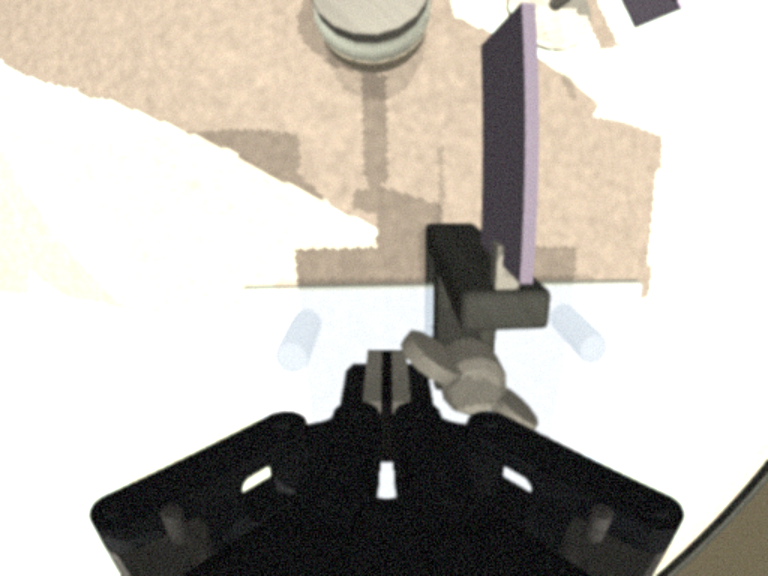

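move_arm:
  plan: "0 0 0 0 -1.1 0 0; 0 0 0 0.1 -2.2 0 0; 0 0 0 0.2 -3.2 0 0; 0 0 0 0.3 -4.3 0 0; 0 0 0 0.4 -5.3 0 0"

```text
time: 12.52
tool_pos: [510.5, 13.6, 109.3]
eef_rot: [-3.028, -0.838, 0.0]
ft_force: [0.8, -2.2, -0.1]
opening: -0.002
```

move_arm:
  plan: "0 0 0 0.2 -1 0 0; 0 0 0 0.4 -2.1 0 0; 0 0 0 0.7 -3.1 0 0; 0 0 0 1 -4.1 0 0; 0 0 0 1.3 -5.1 0 0"

```text
time: 12.93
tool_pos: [509.0, 18.6, 109.3]
eef_rot: [-3.028, -0.838, 0.0]
ft_force: [0.5, -1.6, -0.2]
opening: 0.002
```

move_arm:
  plan: "0 0 0 0.4 -1 0 0; 0 0 0 0.8 -2 0 0; 0 0 0 1.2 -2.9 0 0; 0 0 0 1.6 -3.9 0 0; 0 0 0 2.1 -4.8 0 0"

```text
time: 13.35
tool_pos: [508.3, 23.8, 109.3]
eef_rot: [-3.027, -0.838, 0.0]
ft_force: [0.7, -2.6, 0.0]
opening: 0.004
```

```bash
python3 - <<'E'
from h import *
st()
E
```

```text
t 13.35 pos [508.3  23.8 109.3] riser [-27.8  16.2] hd 31.0 tilt 0.01 F [ 0.7 -2.6  0. ] op 0.004
```

move_arm:
  plan: "0 0 0 -3 2 -12 0; 0 0 0 -3 2 -26 0; 0 0 0 -3 2 -40 0; 0 0 0 10 5 -40 0; 0 0 0 28 9 -40 0"

```text
time: 13.77
tool_pos: [537.1, 30.3, 150.3]
eef_rot: [3.028, 0.838, 0.001]
ft_force: [0.4, 0.4, -0.1]
opening: 0.001
```

move_arm:
  plan: "0 0 0 18 5 0 0; 0 0 0 37 9 0 0; 0 0 0 37 9 13 0; 0 0 0 37 9 26 0; 0 0 0 37 9 39 0"

```text
time: 14.18
tool_pos: [573.4, 42.1, 109.7]
eef_rot: [-3.027, -0.839, -0.0]
ft_force: [0.5, 0.1, -0.1]
opening: -0.003
```

```bash
python3 - <<'E'
from h import *
st()
snap('top','top11');snap('side','side11')
snap('wrist','wrist11')
w=cv2.imread('pics/wrist11.png'); cv2.imwrite('pics/w11.png',cv2.convertScaleAbs(cv2.resize(w,None,fx=1.5,fy=1.5),alpha=1.6))
st();
for psi in range(0,-70,-6): print(psi, wing(32*np.array([np.cos(np.radians(psi)),np.sin(np.radians(psi))]),psi))
E
```

```text
t 14.18 pos [573.4  42.1 109.7] riser [37.4 -1.7] hd 31.0 tilt 0.04 F [ 0.5  0.1 -0.1] op -0.003
t 14.33 pos [573.  42. 110.] riser [37.  -1.6] hd 31.0 tilt 0.07 F [-0.5 -0.1  0.7] op 0.001
0 -39.0
-6 -45.5
-12 -52.0
-18 -57.5
-24 -63.0
-30 -68.0
-36 -72.5
-42 -76.5
-48 -81.0
-54 -86.0
-60 -92.0
-66 -101.0
```

View pics/w11.png

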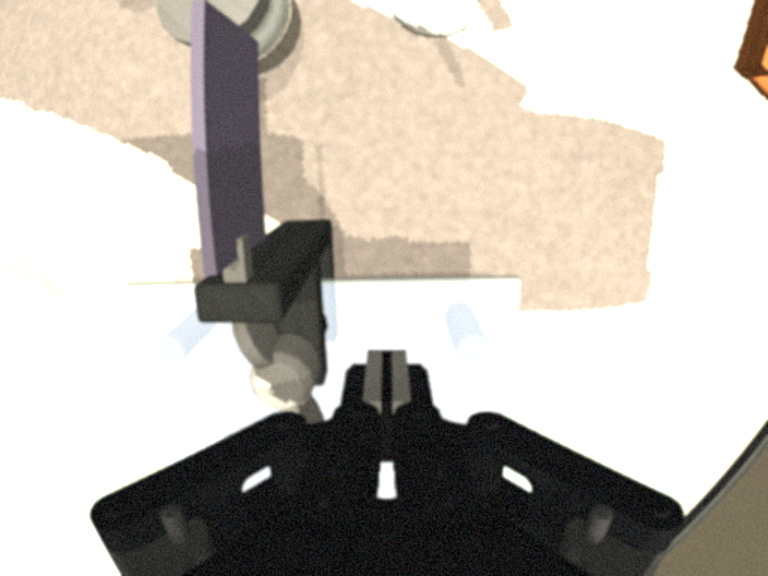

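move_arm:
  plan: "0 0 0 -2 3 0 0; 0 0 0 -4 6 0 0; 0 0 0 -6 9 0 0; 0 0 0 -7 11.5 0 0; 0 0 0 -8 13.5 0 0"

```text
time: 14.75
tool_pos: [573.6, 25.4, 110.6]
eef_rot: [3.028, 0.838, 0.001]
ft_force: [0.5, -0.9, -0.9]
opening: 0.0
```

move_arm:
  plan: "0 0 0 -0.6 0.9 0 0; 0 0 0 -1.3 1.7 0 0; 0 0 0 -2 2.5 0 0; 0 0 0 -2.7 3.2 0 0; 0 0 0 -3.5 3.9 0 0"

```text
time: 15.17
tool_pos: [572.5, 21.0, 110.3]
eef_rot: [-3.027, -0.839, -0.0]
ft_force: [-0.1, 1.3, 0.7]
opening: 0.001
```

```bash
python3 - <<'E'
from h import *
st()
E
```

```text
t 15.17 pos [572.5  21.  110.3] riser [ 25.7 -19.3] hd 31.0 tilt 0.03 F [-0.1  1.3  0.7] op 0.001
```

move_arm:
  plan: "0 0 0 -0.7 0.6 0 0; 0 0 0 -1.4 1.2 0 0; 0 0 0 -2.1 1.8 0 0; 0 0 0 -2.8 2.4 0 0; 0 0 0 -3.5 3 0 0"

```text
time: 15.58
tool_pos: [571.0, 16.4, 110.3]
eef_rot: [-3.028, -0.838, -0.0]
ft_force: [0.1, 2.0, 0.5]
opening: -0.001
```

move_arm:
  plan: "0 0 0 -0.5 0.5 0 0; 0 0 0 -1 1 0 0; 0 0 0 -1.5 1.5 0 0; 0 0 0 -2 2 0 0; 0 0 0 -2.5 2.5 0 0"

```text
time: 16.0
tool_pos: [570.1, 13.0, 110.3]
eef_rot: [-3.028, -0.838, -0.0]
ft_force: [0.3, 1.7, -0.2]
opening: -0.001
```

```bash
python3 - <<'E'
from h import *
st()
snap('wrist','wrist12')
w=cv2.imread('pics/wrist12.png'); cv2.imwrite('pics/w12.png',cv2.convertScaleAbs(cv2.resize(w[200:330,130:340],None,fx=3.5,fy=3.5),alpha=1.8))
E
```

```text
t 16.0 pos [570.1  13.  110.3] riser [ 19.6 -25. ] hd 31.0 tilt 0.01 F [ 0.3  1.7 -0.2] op -0.001
```

View pics/w12.png

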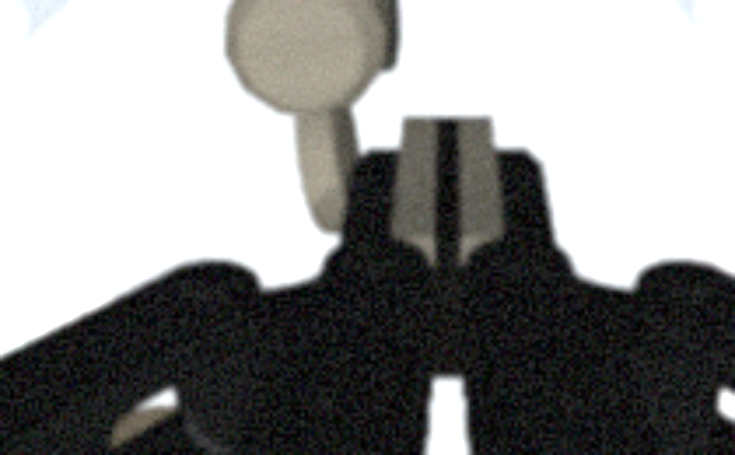

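move_arm:
  plan: "0 0 0 -0.4 0.2 0 0; 0 0 0 -0.8 0.3 0 0; 0 0 0 -1.2 0.5 0 0; 0 0 0 -1.6 0.7 0 0; 0 0 0 -2 0.8 0 0"

```text
time: 16.47
tool_pos: [568.8, 11.3, 110.3]
eef_rot: [-3.028, -0.838, 0.0]
ft_force: [0.5, 1.8, 0.5]
opening: 0.001
```

move_arm:
  plan: "0 0 0 -0.2 0 0 0; 0 0 0 -0.4 0 0 0; 0 0 0 -0.6 0 0 0; 0 0 0 -0.8 0 0 0; 0 0 0 -1 0 0 0"

```text
time: 16.88
tool_pos: [568.0, 10.7, 110.3]
eef_rot: [-3.028, -0.838, -0.0]
ft_force: [0.7, 1.3, -0.3]
opening: -0.003
```

move_arm:
  plan: "0 0 0 -0.2 0 0 0; 0 0 0 -0.4 0 0 0; 0 0 0 -0.6 0 0 0; 0 0 0 -0.8 0 0 0; 0 0 0 -1 0 0 0"

```text
time: 17.3
tool_pos: [567.5, 10.4, 110.4]
eef_rot: [-3.028, -0.838, -0.001]
ft_force: [5.5, 1.5, -2.1]
opening: 0.003
```

move_arm:
  plan: "0 0 0 -0.2 0 0 0; 0 0 0 -0.4 0 0 0; 0 0 0 -0.6 0 0 0; 0 0 0 -0.8 0 0 0; 0 0 0 -1 0 0 0"

```text
time: 17.72
tool_pos: [567.2, 10.3, 110.5]
eef_rot: [-3.027, -0.839, -0.004]
ft_force: [9.5, 4.1, -4.1]
opening: 0.0
```

move_arm:
  plan: "0 0 0 -0.2 0 0 0; 0 0 0 -0.4 0 0 0; 0 0 0 -0.6 0 0 0; 0 0 0 -0.8 0 0 0; 0 0 0 -1 0 0 0"

```text
time: 18.13
tool_pos: [567.0, 10.2, 110.6]
eef_rot: [-3.027, -0.839, -0.006]
ft_force: [13.3, 5.0, -5.9]
opening: -0.001
```

```bash
python3 - <<'E'
from h import *
st()
snap('wrist','wrist13')
w=cv2.imread('pics/wrist13.png'); cv2.imwrite('pics/w13.png',cv2.convertScaleAbs(cv2.resize(w,None,fx=1.5,fy=1.5),alpha=1.6))
E
```

```text
t 18.13 pos [567.   10.2 110.6] riser [ 15.4 -25.8] hd 31.0 tilt 0.24 F [13.3  5.  -5.9] op -0.001
```

View pics/w13.png

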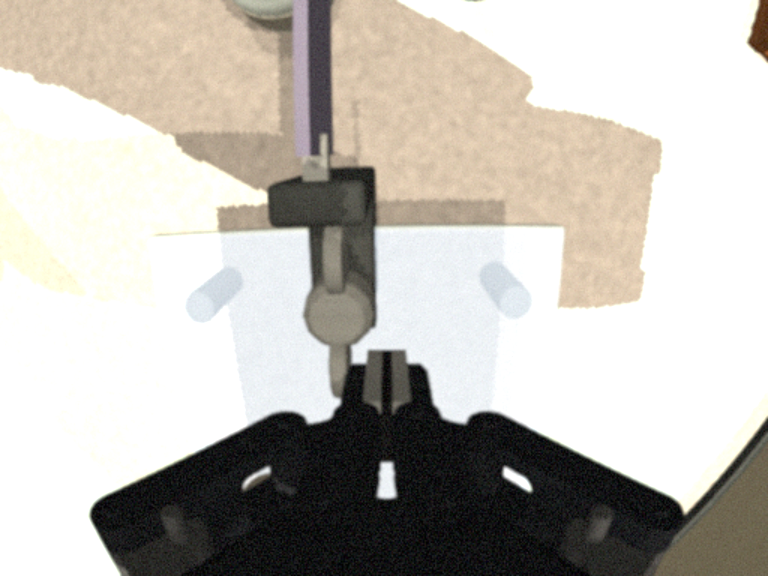

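move_arm:
  plan: "0 0 0 3 0 0 0; 0 0 0 7 1 0 0; 0 0 0 12 2 0 0; 0 0 0 12 2 -20 0; 0 0 0 12 2 -45 0"

```text
time: 18.6
tool_pos: [576.1, 13.7, 154.5]
eef_rot: [-3.027, -0.838, 0.005]
ft_force: [0.7, 0.0, 0.3]
opening: 0.002
```

move_arm:
  plan: "0 0 0 0 5 -30 0; 0 0 0 0 10 -60 0; 0 0 0 0 40 -80 0; 0 0 0 0 80 -80 0; 0 0 0 0 120 -80 0"

```text
time: 19.02
tool_pos: [639.3, -90.4, 237.1]
eef_rot: [3.027, 0.84, 0.003]
ft_force: [0.3, -0.1, -0.8]
opening: 0.001
```

move_arm:
  plan: "0 0 0 0 40 0 0; 0 0 0 0 80 0 0; 0 0 0 0 100 0 0; 0 0 0 0 100 0 0; 0 0 0 0 100 0 0"

```text
time: 19.43
tool_pos: [689.8, -175.4, 234.3]
eef_rot: [-3.027, -0.836, 0.002]
ft_force: [-0.4, 0.5, -0.7]
opening: -0.002
```

```bash
python3 - <<'E'
from h import *
st()
t=snap('top','top14'); s=snap('side','side14'); 
a=cv2.resize(t['image'][140:240,180:320],None,fx=5.5,fy=5.5,interpolation=cv2.INTER_CUBIC)
cv2.imwrite('pics/tc14.png',cv2.convertScaleAbs(a,alpha=1.6))
a=cv2.resize(s['image'][140:240,180:310],None,fx=5.5,fy=5.5,interpolation=cv2.INTER_CUBIC); cv2.imwrite('pics/s14.png',cv2.convertScaleAbs(a,alpha=1.6))
st()
E
```

```text
t 19.43 pos [ 689.8 -175.4  234.3] riser [  25.1 -248. ] hd 30.9 tilt 0.1 F [-0.4  0.5 -0.7] op -0.002
t 19.53 pos [ 689.7 -173.9  235.3] riser [  25.8 -246.8] hd 31.0 tilt 0.05 F [ 0.2  0.3 -0.4] op 0.006
```

View pics/tc14.png

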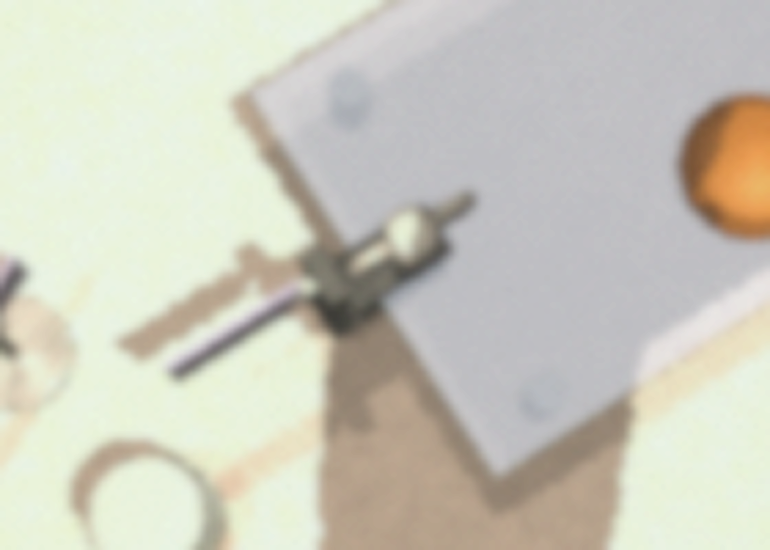

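View pics/s14.png

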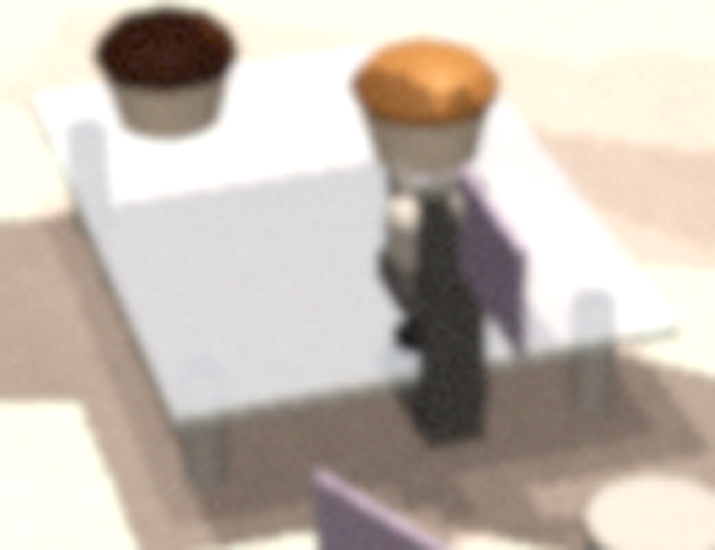

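View pics/side14.png

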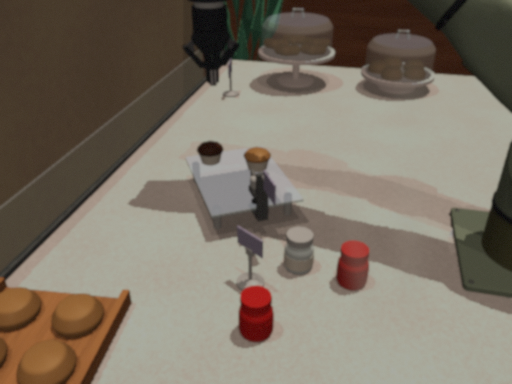

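```bash
python3 - <<'E'
from h import *
a=np.load('pics/top0.npz');b=np.load('pics/top14.npz')
for c,u,v in((a,254,181),(b,254,182)): print(np.median([px(c,u+i,v+j)[2] for i in(-1,0,1) for j in(-1,0,1)]).round(1))
st(); print(arm.close_job())
E
```

```text
128.3
119.6
t 19.53 pos [ 689.7 -173.9  235.3] riser [  25.8 -246.8] hd 31.0 tilt 0.05 F [ 0.2  0.3 -0.4] op 0.006
the job is handed in; nothing more can be done
None
```

I turned the wing screw clockwise to its stop in four strokes with the closed fingertips, then moved the hand clear and handed the job in at about 19.5 s.

- **Force:** Readings at the end of each move were about 2–3 N while the screw turned. At the stop the force rose to about 15 N (limit 30 N) with almost no further movement.
- **Stop:** The wings ended in line with the upright. That is where I expected them at 11.0 rad, assuming they lie along the riser's x axis at zero.
- **Height:** In the top camera the hub top went from 128.3 mm to 119.6 mm, a drop of 8.7 mm. I expected about 9.6 mm from the starting angle I read (about 1.33 rad). The 0.9 mm gap is within the roughly 2 mm camera calibration. I judged the pad to be down from this and the force rise, because I had no direct view of it.
- **Other objects:** The muffins, jam jar and card stand look unmoved in the before and after pictures. The hand was touching nothing when I handed in, and the force reading was near zero.

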